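# Set colour-test tiles in the drying press

### The arm

A 7-joint arm with a two-finger parallel gripper is mounted at the origin on a cart in front of the work surface, level with it; the furniture and walls round the work are solid. World frame = base frame: x ahead of the robot, y to its left, z up, the work surface at z = 0. Lengths are in mm, angles in rad, forces in N, time in s.
With the tool pointing down it reaches from about 400 to 925 mm from the base axis. Payload 4.1 kg.
Tool frame: the origin (TCP) lies between the finger pads; the fingertips stand 11 mm ahead of it and the grasp point (between the pads) lies 8 mm behind it; z points along the fingers, y is the line along which they close (so a half turn about z gives the same grasp; the last joint's range is limited). The gripper opens to 85 mm and grips with 20 to 120 N. Pads are 22 mm wide; open, the fingers measure 114 mm over their backs; the gripper's body (76 mm by 85 mm) begins 54 mm behind the grasp point. The pads swing forward as they close: fully open they stand 13 mm farther back than shut.
Start: joints at [-1.226, 0.398, 0.045, 1.537, -0.019, 1.207, -0.051], TCP at [279.077, 587.076, 242.347] pointing down, gripper open.
Joint ranges: [-2.82, 2.82], [-0.49, 2.23], [-1.37, 1.46], [0, 2.46], [-1.36, 4.5], [0.23, 2], [-2.94, 2.94]. Speed limits (rad/s): [2.57, 2.57, 3.14, 3.14, 3.14, 3.14, 3.14].

### API

Orientations are given as a unit quaternion [w, x, y, z].
In Python, from bench import ctrl gives the robot as it stands.
- The arm moves only by the tool send_rows, never from a script. Its argument "motion" is a list that holds one entry, the list of rows, each a list of 5 numbers: the gripper command: -1 is fully open, 1 is shut, values between are in proportion, then the shift along the tool's x, y, z in cm, then the turn about the tool's z in rad. In form: [[[claw, dx, dy, dz, twist], ...]]. A call has 1 to 20 rows; each row shifts and turns the commanded pose from where the row before left it, along the tool's axes as they then stand; what a row does not reach is not made up. A row lasts 1/8 s, in which the tool goes at most 62.5 mm and 10.7 degrees, less where a joint would pass 70% of its speed; a pose out of reach is approached as far as the arm can. A call is refused whole if a number of a shift passes 6.25 or a number of a turn 0.188, either way. A call with a gripper value outside its range is refused whole. The fingers move at their own pace and stop on an object; the grip force is fixed at half the most. Time passes only in rows, so rows that do not move let the fingers close. It gives the time, the measured TCP pose, the force, the opening and the grip force at its end, in the units of the state.
- ctrl.observe(): the state, without advancing time (a new reading comes with each control period).
- ctrl.camera(name): name is "side" or "top"; returns a dict with "frame" (400x640x3 uint8, blue, green, red), "fx", "fy", "cx", "cy" (pixels), "world_to_cam" (4x4, takes a point from world to camera coordinates). Camera axes: x right, y down, z forward; pixel columns grow to the right and rows downward; lengths in mm; the calibration is good to about 2 mm. A picture is of the moment at which its call begins. There is no depth.
- ctrl.job_done(): hands the job in; it is judged then, once.
The state is a dict: "clock": time; "q": joint angles; "qd": joint speeds; "effort": joint torques, N m; "ee_pos": TCP position; "tool_rot": TCP orientation; "wrist_force": force on the tool from outside, world axes, zero at the start; "moment": the same for the moment, N m; "width": finger opening in mm; "grasp_force": force on a finger pad.
Only numpy, scipy, OpenCV 4.12 (cv2) and the standard library are available. Lean on these libraries where they do the work, as an engineer would, in place of code of your own. Each camera call takes 0.05 s, during which the arm holds its last target. There are 200 camera calls.

### The job

Raise the drying press's platen fully, pull the tray out and stack all the plaster colour-test tiles lying on the table flat in one square pile within the outline on it, in any order, then push the tray fully home. Slide the platen down by its red knob until you feel it bear on the pile, gently, back it off about 5 mm so that the tiles can dry without being pinched, and let go. Leave the other things on the table where they are.

Things in the scene. Friction and masses are not known exactly. Their poses are not given: they have to be found in the camera images.
- tray (a joint): travel of the press's plywood sliding tray (drawer) in m: 0 = fully home under the platen, 0.15 = fully pulled out. The tray slides level along the -x axis of tray_bed as it opens, i.e. out of the press towards the robot; light friction (about 1.5 N), stays where it is left.
- press: the fixed press frame; origin on the table right below the platen, +x pointing away from the side where the tray comes out. Green base from x = -53 to 93 mm, 244 mm wide (y), 10 mm thick; two 16 mm steel columns at y = +-105 mm; a green cross beam over them, 44 mm deep (x), 244 mm wide, top 126 mm above the table.
- tray_bed (a point): centre of the pile's place on the tray's flat top, 20 mm above the table, ringed by a thin black outline just larger than a tile (66 x 52 mm). Tray from x = -61 to 91 mm (+x into the press), 150 mm wide (y); a wall 30 mm high at its back end (x = 85 mm), no other walls. Moves with the tray; with the tray home it lies right under the platen.
- tray_handle (a point): middle of the tray's steel bar handle: round bar 10 mm thick, 96 mm long along the tray's y, its axis 101 mm in front (-x) of the bed centre and 34 mm above the table; 40 mm clear between bar and tray front, brackets 40 mm either side of the middle. Axes as the tray's.
- platen (a joint): how far the press platen has been slid down its columns, in m: 0 = fully raised, 0.065 = lowest; it starts part-way down. Sliding friction about 4 N holds it wherever it is left. It stops when it meets the pile on the tray; that depends on how many and which tiles are piled.
- platen_face (a point): centre of the platen's rubber underside (58 x 46 mm); 90 mm above the table when fully raised, so 70 mm above the tray bed. z points up.
- platen_knob (a point): centre of the red knob, an upright cylinder 32 mm in diameter and 26 mm high, on top of the platen's stem; 233 mm above the table when fully raised, 143 mm above the platen face. The stem below it is 12 mm thick. Moving the knob straight up or down slides the platen.
- tile_cream_mid (a point): centre of the plaster test tile with a cream colour patch on both faces: flat, 64 mm (its x) by 50 mm (its y) by 10 mm thick (its z), 40 g; lies flat on the table at the start. Absent (None) in some runs.
- tile_red_mid (a point): centre of the plaster test tile with a red colour patch on both faces: flat, 64 mm (its x) by 50 mm (its y) by 10 mm thick (its z), 40 g; lies flat on the table at the start. Absent (None) in some runs.
- tile_blue_mid (a point): centre of the plaster test tile with a blue colour patch on both faces: flat, 64 mm (its x) by 50 mm (its y) by 14 mm thick (its z), 56 g; lies flat on the table at the start. Absent (None) in some runs.
- tile_green_mid (a point): centre of the plaster test tile with a green colour patch on both faces: flat, 64 mm (its x) by 50 mm (its y) by 14 mm thick (its z), 56 g; lies flat on the table at the start. Absent (None) in some runs.
- grey_sherd: bystander: loose grey potsherd, about 41x39x11 mm; origin at the centre of its underside. Leave it where it is.
- red_sherd: bystander: loose red potsherd, about 52x47x12 mm; origin at the centre of its underside. Leave it where it is.
- round_pot: bystander: loose flat round grey pot, 81 across, 34 high mm; origin at the centre of its underside. Leave it where it is.
There are look-alikes about, which are no part of the job. Leave any yellow look-alike of the part that bears tile_green_mid alone.

How it is judged (in metres and radians):
On the way, in this order (a step that is already met when the one before it is completed fails the run):
1. the platen is raised to within 8 mm of its top and the tray pulled out at least 120 mm (value of joint tray above 0.12 m and value of joint platen below 0.008 m), for 0.2 s.
2. all the tiles lie in one square pile on the pulled-out tray (value of joint tray above 0.08 m and x of tile_cream_mid in the frame of tray_bed between -0.008 and 0.008 m and y of tile_cream_mid in the frame of tray_bed between -0.008 and 0.008 m and z of tile_cream_mid in the frame of tray_bed between 0.002 and 0.055 m and angle between the x axis of each of tile_cream_mid, tile_red_mid, tile_blue_mid, tile_green_mid and the x axis of tray_bed, either way round below 0.14 rad and linear speed of each of tile_cream, tile_red, tile_blue, tile_green below 0.02 m/s and x of tile_red_mid in the frame of tray_bed between -0.008 and 0.008 m and y of tile_red_mid in the frame of tray_bed between -0.008 and 0.008 m and z of tile_red_mid in the frame of tray_bed between 0.002 and 0.055 m and x of tile_blue_mid in the frame of tray_bed between -0.008 and 0.008 m and y of tile_blue_mid in the frame of tray_bed between -0.008 and 0.008 m and z of tile_blue_mid in the frame of tray_bed between 0.002 and 0.055 m and x of tile_green_mid in the frame of tray_bed between -0.008 and 0.008 m and y of tile_green_mid in the frame of tray_bed between -0.008 and 0.008 m and z of tile_green_mid in the frame of tray_bed between 0.002 and 0.055 m), for 0.3 s.
3. the tray is fully home (value of joint tray below 0.005 m), for 0.2 s.
4. the platen has been slid down until it bears on the square pile, with the tray home (value of joint tray below 0.005 m and x of tile_cream_mid in the frame of tray_bed between -0.008 and 0.008 m and y of tile_cream_mid in the frame of tray_bed between -0.008 and 0.008 m and z of tile_cream_mid in the frame of tray_bed between 0.002 and 0.055 m and angle between the x axis of each of tile_cream_mid, tile_red_mid, tile_blue_mid, tile_green_mid and the x axis of tray_bed, either way round below 0.14 rad and linear speed of each of tile_cream, tile_red, tile_blue, tile_green below 0.02 m/s and x of tile_red_mid in the frame of tray_bed between -0.008 and 0.008 m and y of tile_red_mid in the frame of tray_bed between -0.008 and 0.008 m and z of tile_red_mid in the frame of tray_bed between 0.002 and 0.055 m and x of tile_blue_mid in the frame of tray_bed between -0.008 and 0.008 m and y of tile_blue_mid in the frame of tray_bed between -0.008 and 0.008 m and z of tile_blue_mid in the frame of tray_bed between 0.002 and 0.055 m and x of tile_green_mid in the frame of tray_bed between -0.008 and 0.008 m and y of tile_green_mid in the frame of tray_bed between -0.008 and 0.008 m and z of tile_green_mid in the frame of tray_bed between 0.002 and 0.055 m and (contact force between platen and tile_cream above 1 N or contact force between platen and tile_red above 1 N or contact force between platen and tile_blue above 1 N or contact force between platen and tile_green above 1 N)), for 0.1 s.
5. the platen is backed off, clear of the pile by a few millimetres (x of tile_cream_mid in the frame of tray_bed between -0.008 and 0.008 m and y of tile_cream_mid in the frame of tray_bed between -0.008 and 0.008 m and z of tile_cream_mid in the frame of tray_bed between 0.002 and 0.055 m and angle between the x axis of each of tile_cream_mid, tile_red_mid, tile_blue_mid, tile_green_mid and the x axis of tray_bed, either way round below 0.14 rad and linear speed of each of tile_cream, tile_red, tile_blue, tile_green below 0.02 m/s and x of tile_red_mid in the frame of tray_bed between -0.008 and 0.008 m and y of tile_red_mid in the frame of tray_bed between -0.008 and 0.008 m and z of tile_red_mid in the frame of tray_bed between 0.002 and 0.055 m and x of tile_blue_mid in the frame of tray_bed between -0.008 and 0.008 m and y of tile_blue_mid in the frame of tray_bed between -0.008 and 0.008 m and z of tile_blue_mid in the frame of tray_bed between 0.002 and 0.055 m and x of tile_green_mid in the frame of tray_bed between -0.008 and 0.008 m and y of tile_green_mid in the frame of tray_bed between -0.008 and 0.008 m and z of tile_green_mid in the frame of tray_bed between 0.002 and 0.055 m and z of each of tile_cream_mid, tile_red_mid in the frame of platen_face below -0.0065 m and z of each of tile_blue_mid, tile_green_mid in the frame of platen_face below -0.0085 m and (z of any of tile_cream_mid, tile_red_mid in the frame of platen_face above -0.015 m or z of any of tile_blue_mid, tile_green_mid in the frame of platen_face above -0.017 m)), for 0.2 s.
At the end, for the whole second after the job is handed in: Tray within 5 mm of home; every tile in one pile on it, centres within 8 mm of the bed centre along each tray axis, squared to the tray within 8 degrees, at rest; platen still, 1.5 to 10 mm above the top of the pile; all released (all of step 5 and value of joint tray below 0.005 m and velocity of joint platen below 0.01 m/s); the robot touches nothing.
It fails at once if the platen is forced on to the pile with more than 40 N (contact force between platen and tile_cream above 40 N or contact force between platen and tile_red above 40 N or contact force between platen and tile_blue above 40 N or contact force between platen and tile_green above 40 N).
It fails at once if a bystander is pushed more than 40 mm from its place (distance of any of grey_sherd, red_sherd, round_pot from where it was at the start of the episode above 0.04 m).
Of tile_cream, tile_red, tile_blue, tile_green only 3 to 4 are there at a start; the rules pass over those that are not, and their reading is None.
At some moment in a run one of tile_cream, tile_red, tile_blue, tile_green may be knocked a few centimetres aside while the robot is not near it.
Once in a run the grip may slacken for a moment while it holds something.
It also fails if it takes over 210 s, if anything falls off the work surface, if the arm or the gripper's body presses on something with over 40 N, if the wrist force passes 120 N, or if a joint passes its speed limit or range.

## Working session

There is one attempt and no reset: what is moved stays moved. The work goes in short steps, Python scripts to look and compute and a tool call to move; the robot and the scene stay as the last step left them, time stands still between calls to the robot, and variables do not carry over. Pictures are saved under pics/ and viewed, at most 14 in all, crops included, and the job is handed in when it is done.

Besides the shell and the picture viewer there is one more tool, called after "Emit:" as name(argument=value, ...) on one line, values as JSON. send_rows: Moves the arm, as the interface text tells. Its arguments: {"type":"object","properties":{"motion":{"type":"array"}},"required":["motion"]}

```bash
ls; mkdir -p pics
python3 - <<'E'
from bench import ctrl
import cv2,numpy as np
s=ctrl.observe(); print(s)
for n in("top","side"):
    c=ctrl.camera(n); cv2.imwrite(f"pics/{n}0.png",c["frame"]); print(n,c["fx"],c["fy"],c["cx"],c["cy"],c["world_to_cam"].tolist() if hasattr(c["world_to_cam"],'tolist') else c["world_to_cam"])
E
```

```text
pics
{'clock': 0.0, 'q': array([-1.2260022 ,  0.39918328,  0.04506035,  1.53787175, -0.01872327,
        1.2069278 , -0.05070107]), 'qd': array([ 0.00173744,  0.000384  , -0.00080177, -0.00020934, -0.00032686,
        0.00049459, -0.00081287]), 'effort': array([-2.78600273e-04, -4.75129080e+01,  1.36476316e+00, -2.54218054e+01,
        1.17309266e-02,  9.52291331e-03,  1.07646679e-05]), 'ee_pos': array([278.81176026, 586.48125718, 241.27329805]), 'tool_rot': array([-1.55629004e-04,  2.20042199e-01,  9.75489858e-01, -9.71638334e-04]), 'wrist_force': array([ 0.31241535, -0.95301673,  0.12341553]), 'moment': array([-0.00662576,  0.04962565, -0.03358757]), 'grasp_force': 0.0, 'width': 85.5521173132548}
top 425.77179050667166 425.77179050667166 322.7879238552979 205.38494730077431 [[0.023595830013513033, -0.9996961144120216, 0.007135519285887076, -88.30036916296793], [-0.9802255664327775, -0.024537795579171073, -0.19635614454265365, 581.1051957649626], [0.1964715646538045, -0.002361232225063426, -0.980506679663563, 1157.0532452364844], [0.0, 0.0, 0.0, 1.0]]
side 387.9987975043932 387.9987975043932 314.4610410728177 197.89184860462808 [[0.9404878107978458, -0.33933552920129334, -0.018277755944149158, -559.960314079211], [-0.1691099439505431, -0.42068924759754556, -0.8913037550761554, 192.46109287252358], [0.2947617760119515, 0.8413512676507293, -0.453038121822867, 965.9254389363604], [0.0, 0.0, 0.0, 1.0]]
```

View pics/top0.png

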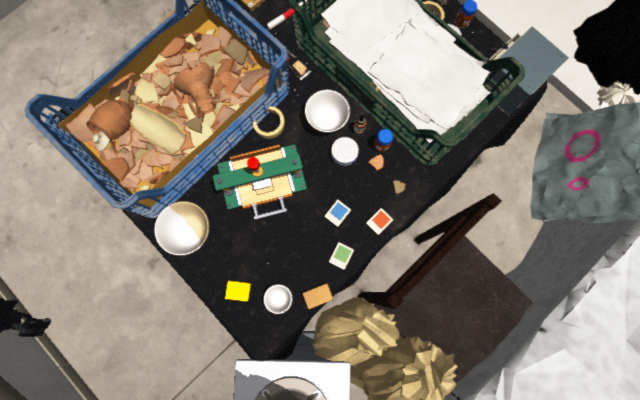

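View pics/side0.png

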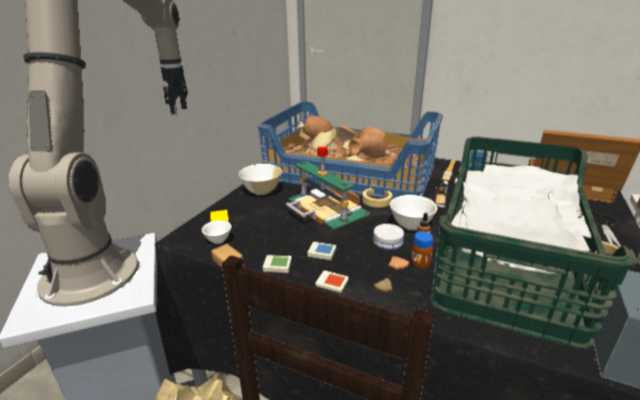

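Top view: three tiles are present, blue (338,212), red (379,220) and green (342,255). A yellow card sits at (237,291), an orange block at (317,296), and the press at (262,180) with its knob at (253,163) and handle at (268,212). I see no cream tile yet, so I'll check an enlarged crop and measure.

```bash
cat > h.py <<'E'
from bench import ctrl
import cv2,numpy as np
def cam(n):
    c=ctrl.camera(n); c["T"]=np.array(c["world_to_cam"]); return c
def ray(c,u,v,z):
    T=c["T"]; R=T[:3,:3]; o=-R.T@T[:3,3]
    d=R.T@np.array([(u-c["cx"])/c["fx"],(v-c["cy"])/c["fy"],1.]); return o+d*(z-o[2])/d[2]
def px(c,p):
    q=c["T"][:3,:3]@np.array(p,float)+c["T"][:3,3]; return np.array([c["fx"]*q[0]/q[2]+c["cx"],c["fy"]*q[1]/q[2]+c["cy"]])
def two(c1,p1,c2,p2):
    A=[];b=[]
    for c,p in((c1,p1),(c2,p2)):
        a=ray(c,*p,0);d=ray(c,*p,100)-a;d/=np.linalg.norm(d);M=np.eye(3)-np.outer(d,d);A.append(M);b.append(M@a)
    return np.linalg.lstsq(np.vstack(A),np.hstack(b),rcond=None)[0]
def blobs(img,lo,hi,amin=15):
    h=cv2.cvtColor(img,cv2.COLOR_BGR2HSV); m=cv2.inRange(h,np.array(lo),np.array(hi))
    n,_,st,ce=cv2.connectedComponentsWithStats(m)
    return m,[(st[i],ce[i]) for i in range(1,n) if st[i,4]>=amin]
def tile(c,seed,z,zt=None):
    """plaster+patch blob near seed: minAreaRect of its outline cast on plane z"""
    f=c["frame"]; x,y=map(int,seed); w=28; x0,y0=x-w,y-w
    s=8; cr=cv2.resize(f[y0:y+w,x0:x+w],None,fx=s,fy=s,interpolation=cv2.INTER_CUBIC)
    g=cr.max(axis=2); m=(g>95).astype(np.uint8)
    n,l,st,ce=cv2.connectedComponentsWithStats(m); k=l[w*s,w*s]
    ct=max(cv2.findContours((l==k).astype(np.uint8),cv2.RETR_EXTERNAL,cv2.CHAIN_APPROX_NONE)[0],key=cv2.contourArea)[:,0]
    P=np.array([ray(c,x0+(a+.5)/s-.5,y0+(b+.5)/s-.5,z)[:2] for a,b in ct],np.float32)
    (cx,cy),(a,b),th=cv2.minAreaRect(P)
    if a<b: a,b,th=b,a,th+90
    return np.round([cx,cy,a,b,(th+90)%180-90],1)
E
python3 - <<'E'
from h import *
t=cam("top");s=cam("side")
for n,p,h in(("blue",(338,212),14),("red",(379,220),10),("green",(342,255),14)): print(n,tile(t,p,h))
f=t["frame"]
for c,n,im in((t,"top",f),(s,"side",s["frame"])):
  for lo,hi in(((0,200,120),(4,255,255)),((172,200,120),(180,255,255))):
    print(n,"knob",[(b[0].tolist(),b[1].round(1)) for b in blobs(im,lo,hi)[1]])
a=cv2.resize(f[135:225,200:320],None,fx=5,fy=5,interpolation=cv2.INTER_CUBIC)
cv2.imwrite("pics/a.png",a)
b=cv2.resize(s["frame"][130:300,200:420],None,fx=3.6,fy=3.5,interpolation=cv2.INTER_CUBIC)
cv2.imwrite("pics/b.png",b[:600,:800])
E
```

```text
blue [ 571.6 -117.6   68.2   55.   -37. ]
red [ 550.3 -242.4   68.5   53.7  -43.9]
green [ 445.8 -130.7   67.9   54.   -25.3]
top knob [([248, 157, 12, 12, 113], array([252.9, 162.8]))]
top knob [([284, 9, 10, 9, 30], array([288.6,  13.1]))]
side knob [([318, 147, 9, 9, 76], array([322.1, 150.8]))]
side knob []
```

View pics/a.png

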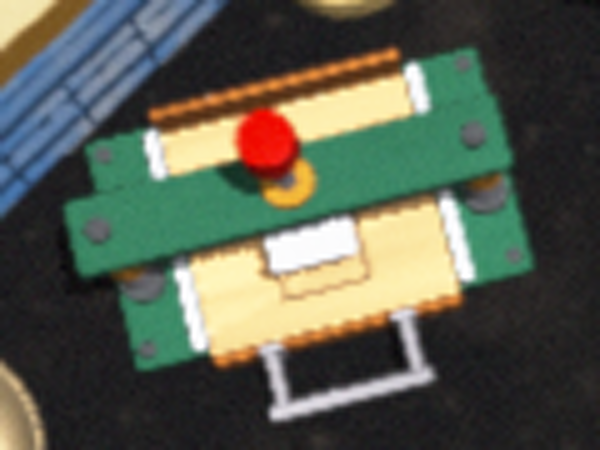

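View pics/b.png

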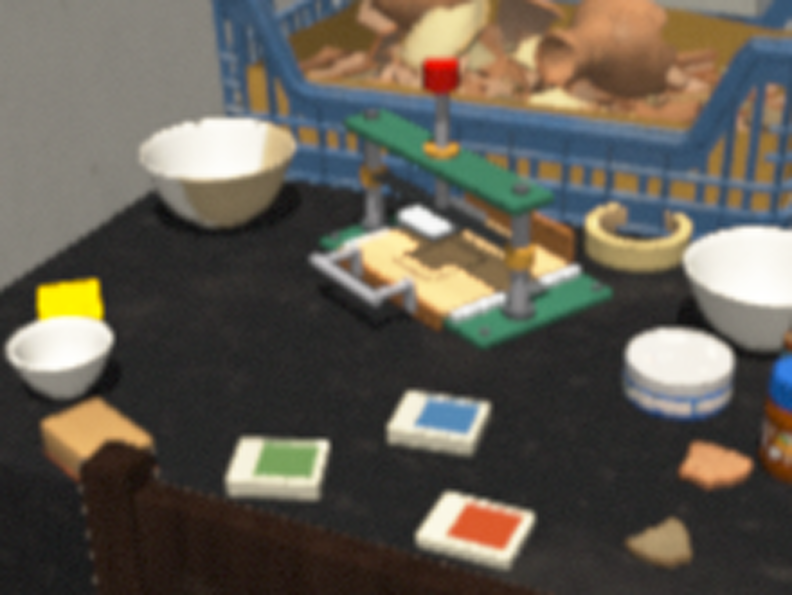

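```bash
cat >> h.py <<'E'
def yaw():
    w,x,y,z=ctrl.observe()["tool_rot"]; return np.arctan2(2*(x*y+w*z),1-2*(y*y+z*z))
def plan(x,y,z,a):
    """a: wanted heading of tool x, deg, mod 180. prints twist (rad) then shift in tool axes after the twist, cm"""
    s=ctrl.observe(); d=np.radians(a)-yaw(); d=(d+np.pi/2)%np.pi-np.pi/2
    A=yaw()+d; v=np.array([x,y,z])-s["ee_pos"]
    print("twist",round(-d,3),"shift cm",np.round(np.array([v[0]*np.cos(A)+v[1]*np.sin(A),v[0]*np.sin(A)-v[1]*np.cos(A),-v[2]])/10,2),"q7",round(s["q"][6],2),"F",s["wrist_force"].round(1),"width",round(s["width"],1),"t",s["clock"])
E
python3 - <<'E'
from h import *
t=cam("top");s=cam("side")
k=two(t,(252.9,162.8),s,(322.1,150.8)); print("knob",k.round(1), px(t,k),px(s,k))
a=ray(t,254.8,216.9,34);b=ray(t,285.8,209.8,34); print("handle",a.round(1),b.round(1),((a+b)/2).round(1),np.degrees(np.arctan2(*(b-a)[:2][::-1]))+90)
# beam corners (crop a -> px), z 126
c=[ray(t,200+u/5,135+v/5,126) for u,v in((66,207),(495,95),(512,160),(80,275))]
print("beam",np.mean(c,axis=0).round(1),[p[:2].round(0) for p in c],np.degrees(np.arctan2(*(c[0]-c[1])[:2][::-1]))-90)
# tray outline front corners z 20
c=[ray(t,200+u/5,135+v/5,20) for u,v in((287,300),(366,277))]; print("outline front",[p[:2].round(1) for p in c])
plan(*k[:2],260,0)
E
```

```text
knob [662.4 108.2 197.5] [252.92543956 162.71107013] [322.02361893 150.8211829 ]
handle [549.  121.5  34. ] [572.1  32.8  34. ] [560.6  77.2  34. ] 14.604884477753089
beam [658.6 105.3 126. ] [array([642., 226.]), array([712.,  -5.]), array([675., -16.]), array([605., 216.])] 16.788173109933894
outline front [array([617.1, 119.7]), array([632.3,  73.7])]
twist -0.444 shift cm [-38.33 -47.87  -1.8 ] q7 -0.05 F [0.4 0.2 0.6] width 85.3 t 0.3
```

```bash
python3 -c "
from h import *
plan(662.4,108.2,275,15.5)"
```

```text
twist -0.714 shift cm [-24.15 -56.37  -3.3 ] q7 -0.05 F [0.4 0.2 0.6] width 85.3 t 0.3
```

Emit:
send_rows(motion=[[[-1,0,0,-0.8,-0.178],[-1,0,0,-0.8,-0.178],[-1,0,0,-0.8,-0.178],[-1,0,0,-0.9,-0.178],[-1,-2,-4.7,0,0],[-1,-2,-4.7,0,0],[-1,-2,-4.7,0,0],[-1,-2,-4.7,0,0],[-1,-2,-4.7,0,0],[-1,-2,-4.7,0,0],[-1,-2,-4.7,0,0],[-1,-2,-4.7,0,0],[-1,-2,-4.7,0,0],[-1,-2,-4.7,0,0],[-1,-2,-4.7,0,0],[-1,-2.1,-4.7,0,0],[-1,0,0,0,0],[-1,0,0,0,0]]])

```text
clock: 2.55
ee_pos: [660.7, 107.7, 275.0]
tool_rot: [-0.0, -0.134, 0.991, 0.0]
wrist_force: [0.1, 0.5, -0.8]
width: 85.2
grasp_force: 0.0
```

```bash
python3 -c "
from h import *
plan(662.4,108.2,190,15.5)"
```

```text
twist -0.002 shift cm [-0.18  0.01  8.5 ] q7 1.68 F [ 0.1  0.5 -0.8] width 85.2 t 2.55
```

Emit:
send_rows(motion=[[[-1,-0.1,0,2.1,0],[-1,-0.1,0,2.1,0],[-1,0,0,2.1,0],[-1,0,0,2.2,0],[-1,0,0,0,0],[1,0,0,0,0],[1,0,0,0,0],[1,0,0,0,0],[1,0,0,0,0],[1,0,0,0,0],[1,0,0,0,0],[1,0,0,0,0]]])

```text
clock: 4.05
ee_pos: [663.2, 108.2, 190.6]
tool_rot: [0.001, -0.134, 0.991, 0.0]
wrist_force: [0.6, 1.9, 3.2]
width: 30.2
grasp_force: 59.2
```

Emit:
send_rows(motion=[[[1,0,0,-0.5,0],[1,0,0,-0.5,0],[1,0,0,-0.5,0],[1,0,0,-0.5,0],[1,0,0,-0.5,0],[1,0,0,-0.5,0],[1,0,0,0,0],[1,0,0,0,0]]])

```text
clock: 5.05
ee_pos: [663.2, 108.1, 220.3]
tool_rot: [0.0, -0.134, 0.991, 0.0]
wrist_force: [4.4, 2.8, -2.2]
width: 30.2
grasp_force: 59.7
```

Emit:
send_rows(motion=[[[1,0,0,-0.2,0],[1,0,0,-0.2,0],[1,0,0,0,0]]])

```text
clock: 5.42
ee_pos: [663.1, 108.1, 224.0]
tool_rot: [0.0, -0.134, 0.991, 0.0]
wrist_force: [3.8, 2.0, -3.6]
width: 30.7
grasp_force: 59.7
```

Emit:
send_rows(motion=[[[1,0,0,-0.2,0],[1,0,0,0,0]]])

```text
clock: 5.68
ee_pos: [663.1, 108.1, 225.9]
tool_rot: [0.0, -0.134, 0.991, 0.0]
wrist_force: [4.5, 3.1, -4.3]
width: 30.4
grasp_force: 59.7
```

Emit:
send_rows(motion=[[[1,0,0,-0.2,0],[1,0,0,-0.1,0],[1,0,0,0,0]]])

```text
clock: 6.05
ee_pos: [663.1, 108.2, 226.7]
tool_rot: [-0.0, -0.134, 0.991, 0.0]
wrist_force: [7.6, 4.1, -12.4]
width: 30.6
grasp_force: 60.6
```

Emit:
send_rows(motion=[[[1,0,0,-0.2,0],[1,0,0,0,0],[1,0,0,0,0]]])

```text
clock: 6.42
ee_pos: [663.0, 108.1, 226.8]
tool_rot: [-0.001, -0.134, 0.991, -0.0]
wrist_force: [10.4, 4.1, -19.0]
width: 30.4
grasp_force: 61.2
```

Emit:
send_rows(motion=[[[1,0,0,0.3,0],[1,0,0,0,0],[-1,0,0,0,0],[-1,0,0,0,0],[-1,0,0,0,0],[-1,0,0,0,0],[-1,0,0,-2.5,0],[-1,0,0,-2.5,0],[0,0,0,0,0],[0,0,0,0,0]]])

```text
clock: 7.68
ee_pos: [662.4, 107.6, 277.5]
tool_rot: [-0.001, -0.134, 0.991, -0.0]
wrist_force: [0.6, 1.0, 0.1]
width: 51.5
grasp_force: 0.0
```

```bash
python3 -c "
from h import *
plan(561,77.5,90,105.5)
t=cam('top');s=cam('side')
for c in(t,s): print([(b[1].round(1)) for b in blobs(c['frame'],(0,200,120),(4,255,255),40)[1]], px(c,(662.8,108.2,233)))"
```

```text
twist 1.569 shift cm [ -0.19 -10.57  18.75] q7 1.68 F [0.6 1.  0.1] width 51.5 t 7.675
[array([250.7, 159.6])] [250.72438402 158.32779919]
[array([321.6, 139.8])] [322.04669994 139.42073085]
```

Emit:
send_rows(motion=[[[0,0,0,0,0.174],[0,0,0,0,0.174],[0,0,0,0,0.174],[0,0,0,0,0.174],[0,0,0,0,0.174],[0,0,0,0,0.174],[0,0,0,0,0.174],[0,0,0,0,0.174],[0,0,0,0,0.177],[0,-0.1,-3.5,0,0],[0,-0.1,-3.5,0,0],[0,0,-3.5,0,0],[0,0,0,4,0],[0,0,0,4,0],[0,0,0,4,0],[0,0,0,4,0],[0,0,0,1.5,0],[0,0,0,0,0]]])

```text
clock: 10.02
ee_pos: [561.6, 77.6, 102.5]
tool_rot: [-0.001, 0.605, 0.796, -0.001]
wrist_force: [0.2, -0.2, 0.5]
width: 42.1
grasp_force: 0.0
```

```bash
python3 -c "
from h import *
plan(561,77.5,27,105.5)"
```

```text
twist -0.001 shift cm [ 0.01 -0.06  7.55] q7 0.28 F [ 0.2 -0.2  0.5] width 42.1 t 10.025
```

Emit:
send_rows(motion=[[[0,0,0,2.5,0],[0,0,0,2.5,0],[0,0,0,1.5,0],[0,0,0,1,0],[0,0,0,0,0],[1,0,0,0,0],[1,0,0,0,0],[1,0,0,0,0],[1,0,0,0,0],[1,0,0,0,0],[1,0,0,0,0]]])

```text
clock: 11.4
ee_pos: [562.7, 77.8, 29.1]
tool_rot: [0.0, 0.605, 0.796, 0.0]
wrist_force: [-1.4, -0.4, 5.1]
width: 7.8
grasp_force: 58.7
```

Emit:
send_rows(motion=[[[1,0,-0.5,0,0],[1,0,-1,0,0],[1,0,-1,0,0],[1,0,-1,0,0],[1,0,-1,0,0],[1,0,-1,0,0],[1,0,-1,0,0],[1,0,-1,0,0],[1,0,-1,0,0],[1,0,-1,0,0],[1,0,-1,0,0],[1,0,-1,0,0],[1,0,-1,0,0],[1,0,-1,0,0],[1,0,0,0,0],[1,0,0,0,0]]])

```text
clock: 13.4
ee_pos: [432.0, 39.5, 29.0]
tool_rot: [0.001, 0.606, 0.795, -0.0]
wrist_force: [0.4, -4.7, 10.9]
width: 8.1
grasp_force: 59.8
```

```bash
python3 -c "
from h import *
plan(561,77.5,27,105.5)
t=cam('top')
cv2.imwrite('pics/c.png',cv2.resize(t['frame'][135:265,200:400],None,fx=4,fy=4,interpolation=cv2.INTER_CUBIC))"
```

```text
twist -0.002 shift cm [ 0.22 13.44  0.2 ] q7 0.34 F [ 0.4 -4.7 10.9] width 8.1 t 13.4
```

View pics/c.png

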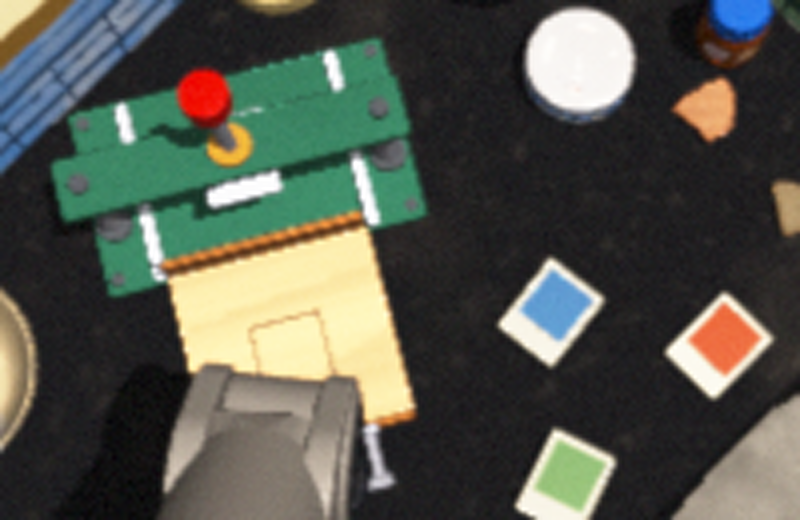

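Emit:
send_rows(motion=[[[0,0,0,0,0],[0,0,0,0,0],[0,0,0,0,0],[0,0,0,-3,0],[-1,0,0,-4,0],[-1,0,0,-4,0],[-1,0,0,0,0]]])

```text
clock: 14.32
ee_pos: [434.1, 42.4, 140.7]
tool_rot: [0.001, 0.605, 0.796, 0.003]
wrist_force: [-0.1, 0.9, 0.0]
width: 85.4
grasp_force: 0.0
```

```bash
python3 -c "
from h import *
plan(550,-242,140,-43.9)"
```

```text
twist -0.534 shift cm [-28.07 -12.46   0.07] q7 0.18 F [-0.1  0.9  0. ] width 85.4 t 14.325
```

Emit:
send_rows(motion=[[[-1,0,0,0,-0.178],[-1,0,0,0,-0.178],[-1,0,0,0,-0.178],[-1,-4,-1.8,0,0],[-1,-4,-1.8,0,0],[-1,-4,-1.8,0,0],[-1,-4,-1.8,0,0],[-1,-4,-1.8,0,0],[-1,-4,-1.8,0,0],[-1,-4,-1.7,0,0],[-1,0,0,0,0],[-1,0,0,0,0]]])

```text
clock: 15.82
ee_pos: [546.0, -241.6, 136.7]
tool_rot: [-0.002, 0.374, 0.927, 0.0]
wrist_force: [-0.3, -0.2, 0.1]
width: 85.7
grasp_force: 0.0
```

Run:
```python
from h import *
plan(550,-242,25,-43.9)
t=cam('top'); f=t['frame']
for n,p,h in(("blue",(338,212),14),("green",(342,255),14)): print(n,tile(t,p,h))
cv2.imwrite('pics/d.png',cv2.resize(f[180:260,220:345],None,fx=6,fy=6,interpolation=cv2.INTER_CUBIC))
# tray: yellowish wood mask
m,b=blobs(f,(12,50,150),(30,255,255),300); 
for st,ce in b:
    if 230<ce[0]<300 and 190<ce[1]<250:
        x,y,w,h,_=st; sub=np.zeros_like(m); sub[y:y+h,x:x+w]=m[y:y+h,x:x+w]
        ct=max(cv2.findContours(sub,0,1)[0],key=cv2.contourArea)[:,0]
        P=np.array([ray(t,u,v,20)[:2] for u,v in ct],np.float32); print("tray",cv2.minAreaRect(P),cv2.boxPoints(cv2.minAreaRect(P)).round(0).tolist())
```

```text
twist -0.001 shift cm [-0.32  0.24 11.17] q7 1.41 F [-0.3 -0.2  0.1] width 85.7 t 15.825
blue [ 575.7 -118.8  167.7  167.1    1.5]
green [ 4.497e+02 -1.433e+02  1.642e+02  1.387e+02  1.000e-01]
tray ((541.7627563476562, 72.40589904785156), (145.4934539794922, 151.9539031982422), 16.34821891784668) [[451.0, 125.0], [493.0, -21.0], [633.0, 20.0], [590.0, 166.0]]
```

View pics/d.png

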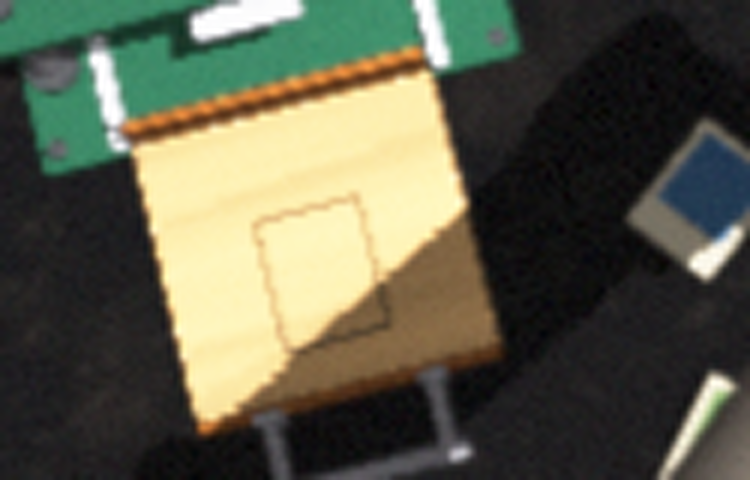

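```bash
cat >> h.py <<'E'
def bed(t):
    pass
E
sed -i '/^def bed/,$d' h.py
python3 - <<'E'
from h import *
t=cam('top')
c=np.array([ray(t,220+u/6-.42,180+v/6-.42,20)[:2] for u,v in((255,220),(357,193),(388,325),(290,352))])
print(c.round(1),c.mean(0).round(1),[np.linalg.norm(c[i]-c[i-1]).round(1) for i in range(4)], np.degrees(np.arctan2(*((c[0]-c[3]+c[1]-c[2])[::-1]))))
# tray box check: front edge mid + 61, from box
d=np.array([np.cos(np.radians(16.3)),np.sin(np.radians(16.3))])
print("handle+101", np.array([434.1,42.4])+101*d)
for x in range(3): pass
E
```

```text
[[553.8 102.6]
 [568.4  53.5]
 [503.9  35.7]
 [489.6  82.4]] [529.   68.5] [np.float64(67.3), np.float64(51.2), np.float64(67.0), np.float64(48.9)] 16.46349307975781
handle+101 [531.04033449  70.7473376 ]
```

Emit:
send_rows(motion=[[[-0.5,-0.3,0.2,3.5,0],[-0.5,0,0,3.5,0],[-0.5,0,0,3,0],[-0.5,0,0,1.5,0],[-0.5,0,0,0.7,0],[-0.5,0,0,0,0],[-0.5,0,0,0,0]]])

```text
clock: 16.8
ee_pos: [551.4, -243.6, 17.4]
tool_rot: [0.001, 0.374, 0.927, 0.0]
wrist_force: [0.5, 0.6, 0.4]
width: 64.0
grasp_force: 0.0
```

Emit:
send_rows(motion=[[[-0.5,0,0,0.3,0],[-0.5,0,0,0.3,0],[-0.5,0,0,0,0],[-0.5,0,0,0,0]]])

```text
clock: 17.3
ee_pos: [550.6, -243.2, 10.3]
tool_rot: [-0.0, 0.374, 0.927, 0.0]
wrist_force: [0.9, -0.2, -0.1]
width: 63.8
grasp_force: 0.0
```

Emit:
send_rows(motion=[[[1,0,0,0,0],[1,0,0,0,0],[1,0,0,0,0],[1,0,0,0,0],[1,0,0,0,0],[1,0,0,0,0]]])

```text
clock: 18.05
ee_pos: [551.0, -243.5, 10.8]
tool_rot: [0.001, 0.374, 0.927, 0.0]
wrist_force: [0.1, 0.6, 4.8]
width: 48.1
grasp_force: 62.3
```

Emit:
send_rows(motion=[[[1,0,0,-1,0],[1,0,0,-3,0],[1,0,0,-4,0],[1,0,0,-4,0],[1,0,0,0,-0.175],[1,0,0,0,-0.175],[1,0,0,0,-0.175],[1,0,0,0,-0.175],[1,0,0,0,-0.175],[1,0,0,0,-0.175],[1,0,0,0,0]]])

```text
clock: 19.42
ee_pos: [550.2, -243.1, 130.3]
tool_rot: [-0.0, -0.14, 0.99, 0.0]
wrist_force: [1.2, 0.5, -0.8]
width: 47.9
grasp_force: 62.0
```

```bash
python3 -c "
from h import *
plan(529.5,69,50,16.3)"
```

```text
twist -0.003 shift cm [-6.77 30.54  8.03] q7 2.34 F [ 1.2  0.5 -0.8] width 47.9 t 19.425
```

Emit:
send_rows(motion=[[[1,-0.8,3.8,0,0],[1,-0.8,3.8,0,0],[1,-0.8,3.8,0,0],[1,-0.8,3.8,0,0],[1,-0.9,3.8,0,0],[1,-0.9,3.8,0,0],[1,-0.9,3.8,0,0],[1,-0.9,3.9,0,0],[1,0,0,3,0],[1,0,0,3,0],[1,0,0,2,0],[1,0,0,0,0]]])

```text
clock: 20.92
ee_pos: [529.1, 68.4, 48.9]
tool_rot: [-0.002, -0.14, 0.99, -0.0]
wrist_force: [0.4, -0.3, -0.0]
width: 48.0
grasp_force: 62.0
```

```bash
python3 -c "
from h import *
plan(529.5,69,31.5,16.3)"
```

```text
twist -0.003 shift cm [-0.06  0.05  1.74] q7 1.76 F [ 0.4 -0.3 -0. ] width 48.0 t 20.925
```

Emit:
send_rows(motion=[[[1,0,0,0.8,0],[1,-0.05,0.05,0.6,0],[1,0,0,0.3,0],[1,0,0,0,0],[-0.4,0,0,0,0],[-0.4,0,0,0,0],[-0.4,0,0,0,0],[-0.4,0,0,-3,0],[-0.4,0,0,-4,0],[-0.4,0,0,-4,0]]])

```text
clock: 22.18
ee_pos: [530.8, 69.2, 144.4]
tool_rot: [-0.0, -0.141, 0.99, -0.0]
wrist_force: [1.2, 0.3, 0.2]
width: 60.1
grasp_force: 0.0
```

```bash
python3 -c "
from h import *
plan(445.8,-130.7,130,-25.3)"
```

```text
twist 0.725 shift cm [ -0.86 -21.7    1.44] q7 1.73 F [1.2 0.3 0.2] width 60.1 t 22.175
```

Emit:
send_rows(motion=[[[-0.5,0,0,0,0.181],[-0.5,0,0,0,0.181],[-0.5,0,0,0,0.181],[-0.5,0,0,0,0.182],[-0.5,-0.1,-4,0,0],[-0.5,-0.1,-4,0,0],[-0.5,-0.1,-4,0,0],[-0.5,0,0,0,0]]])

```text
clock: 23.18
ee_pos: [480.8, -43.8, 143.4]
tool_rot: [-0.0, 0.222, 0.975, -0.0]
wrist_force: [-0.3, 1.0, 0.9]
width: 63.9
grasp_force: 0.0
```

```bash
python3 -c "
from h import *
plan(445.8,-130.7,30,-25.3)
t=cam('top');f=t['frame']
print('blue',tile(t,(338,212),14),'green',tile(t,(342,255),14))
cv2.imwrite('pics/e.png',cv2.resize(f[175:275,225:365],None,fx=5,fy=5,interpolation=cv2.INTER_CUBIC))"
```

```text
twist -0.006 shift cm [-0.55 -9.35 11.34] q7 1.24 F [-0.3  1.   0.9] width 63.9 t 23.175
blue [557.3 -96.7 132.  121.7   1.4] green [ 445.9 -130.5   68.    54.4  -25.1]
```

View pics/e.png

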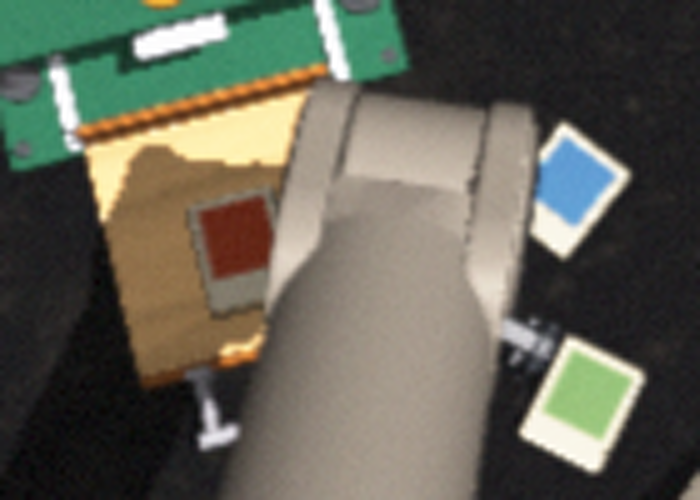

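The red tile sits on the outline, around crop (235,245), and green (580,405) and blue (580,190) haven't moved. Green next.

Emit:
send_rows(motion=[[[-0.5,-0.2,-3.1,0,0],[-0.5,-0.2,-3.1,0,0],[-0.5,-0.1,-3.1,0,0],[-0.5,0,0,3.5,0],[-0.5,0,0,3.5,0],[-0.5,0,0,3,0],[-0.5,0,0,2,0],[-0.5,0,0,0.8,0],[-0.5,0,0,0,0],[-0.5,0,0,0,0]]])

```text
clock: 24.48
ee_pos: [448.1, -126.6, 16.0]
tool_rot: [0.001, 0.219, 0.976, 0.0]
wrist_force: [0.2, -0.3, 0.1]
width: 63.9
grasp_force: 0.0
```

```bash
python3 -c "
from h import *
plan(445.8,-130.7,11.8,-25.3)"
```

```text
twist 0.0 shift cm [ 0.03 -0.47  0.42] q7 1.59 F [ 0.2 -0.3  0.1] width 63.9 t 24.475
```

Emit:
send_rows(motion=[[[-0.5,0,-0.45,0,0],[-0.5,0,0,0.4,0],[-0.5,0,0,0,0],[1,0,0,0,0],[1,0,0,0,0],[1,0,0,0,0],[1,0,0,0,0],[1,0,0,0,0],[1,0,0,0,0]]])

```text
clock: 25.6
ee_pos: [445.4, -130.8, 11.7]
tool_rot: [0.0, 0.219, 0.976, 0.0]
wrist_force: [-2.3, -0.5, 5.0]
width: 47.9
grasp_force: 62.4
```

Emit:
send_rows(motion=[[[1,0,0,-1,0],[1,0,0,-3,0],[1,0,0,-4,0],[1,0,0,-4,0],[1,0,0,0,-0.181],[1,0,0,0,-0.181],[1,0,0,0,-0.181],[1,0,0,0,-0.182],[1,0,0,0,0]]])

```text
clock: 26.72
ee_pos: [445.1, -130.8, 131.6]
tool_rot: [0.0, -0.14, 0.99, 0.0]
wrist_force: [0.5, 0.0, -0.7]
width: 48.2
grasp_force: 62.1
```

```bash
python3 -c "
from h import *
plan(529.5,69,60,16.3)"
```

```text
twist -0.004 shift cm [-13.71  16.81   7.16] q7 2.15 F [ 0.5  0.  -0.7] width 48.2 t 26.725
```

Emit:
send_rows(motion=[[[1,-2.7,3.4,0,0],[1,-2.7,3.4,0,0],[1,-2.8,3.4,0,0],[1,-2.8,3.3,0,0],[1,-2.7,3.3,0,0],[1,0,0,3,0],[1,0,0,3,0],[1,0,0,1,0],[1,0,0,0,0],[1,0,0,0,0]]])

```text
clock: 27.98
ee_pos: [530.9, 68.8, 62.5]
tool_rot: [0.001, -0.141, 0.99, 0.0]
wrist_force: [0.1, -0.6, -0.7]
width: 48.3
grasp_force: 62.1
```

```bash
python3 -c "
from h import *
plan(529.5,69,42,16.3)"
```

```text
twist -0.002 shift cm [0.13 0.05 2.05] q7 1.78 F [ 0.1 -0.6 -0.7] width 48.3 t 27.975
```

Emit:
send_rows(motion=[[[1,0.1,0.05,1,0],[1,0,0,0.7,0],[1,0,0,0.35,0],[1,0,0,0,0],[-0.4,0,0,0,0],[-0.4,0,0,0,0],[-0.4,0,0,0,0],[-0.4,0,0,-3,0],[-0.4,0,0,-4,0],[-0.4,0,0,-3,0],[-0.5,2.8,-3.4,0,0],[-0.5,2.8,-3.4,0,0],[-0.5,2.8,-3.4,0,0],[-0.5,2.8,-3.4,0,0],[-0.5,2.7,-3.4,0,0],[-0.5,0,0,0,0]]])

```text
clock: 29.98
ee_pos: [440.9, -136.4, 140.7]
tool_rot: [-0.0, -0.138, 0.99, -0.0]
wrist_force: [0.9, 1.2, 0.7]
width: 63.8
grasp_force: 0.0
```

```bash
python3 -c "
from h import *
t=cam('top');f=t['frame']
b=tile(t,(338,212),14);print('blue',b)
plan(b[0],b[1],140,b[4])
cv2.imwrite('pics/f.png',cv2.resize(f[175:275,225:365],None,fx=5,fy=5,interpolation=cv2.INTER_CUBIC))"
```

```text
blue [ 552.9 -139.6  122.1  121.1  -88.6]
twist -1.316 shift cm [  0.8  -11.07   0.08] q7 2.15 F [1.1 0.6 0.5] width 64.1 t 30.025
```

View pics/f.png

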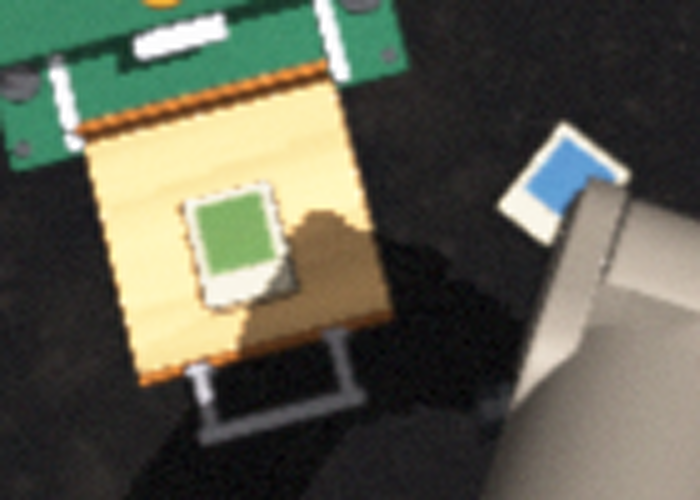

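Green is stacked squarely on the outline (240,245), and blue (565,185) hasn't moved. Next I'll pick up blue.

```bash
python3 -c "
from h import *
plan(571.6,-117.6,60,-37)"
```

```text
twist 0.925 shift cm [-9.34  9.13  8.08] q7 2.15 F [1.1 0.6 0.5] width 64.1 t 30.025
```

Emit:
send_rows(motion=[[[-0.5,0,0,0,0.185],[-0.5,0,0,0,0.185],[-0.5,0,0,0,0.185],[-0.5,0,0,0,0.185],[-0.5,0,0,0,0.185],[-0.5,-3.1,3,0,0],[-0.5,-3.1,3,0,0],[-0.5,-3.1,3.1,0,0],[-0.5,0,0,3,0],[-0.5,0,0,3,0],[-0.5,0,0,2,0],[-0.5,0,0,0,0],[-0.5,0,0,0,0]]])

```text
clock: 31.65
ee_pos: [572.7, -115.7, 61.7]
tool_rot: [0.001, 0.315, 0.949, 0.0]
wrist_force: [0.0, -0.4, -0.3]
width: 64.2
grasp_force: 0.0
```

```bash
python3 -c "
from h import *
plan(571.6,-117.6,11.8,-37)"
```

```text
twist 0.004 shift cm [-0.03 -0.21  4.99] q7 1.31 F [ 0.  -0.4 -0.3] width 64.2 t 31.65
```

Emit:
send_rows(motion=[[[-0.5,0,-0.2,2,0],[-0.5,0,0,2,0],[-0.5,0,0,0.95,0],[-0.5,0,0,0,0],[-0.5,0,0,0,0],[1,0,0,0,0],[1,0,0,0,0],[1,0,0,0,0],[1,0,0,0,0],[1,0,0,0,0],[1,0,0,0,0]]])

```text
clock: 33.02
ee_pos: [571.5, -117.7, 12.4]
tool_rot: [0.001, 0.315, 0.949, 0.0]
wrist_force: [0.2, 0.1, 5.4]
width: 48.4
grasp_force: 62.4
```

Emit:
send_rows(motion=[[[1,0,0,-1,0],[1,0,0,-3,0],[1,0,0,-4,0],[1,0,0,-4,0],[1,0,0,0,-0.185],[1,0,0,0,-0.185],[1,0,0,0,-0.185],[1,0,0,0,-0.185],[1,0,0,0,-0.185],[1,0,0,0,0]]])

```text
clock: 34.28
ee_pos: [570.3, -117.5, 131.5]
tool_rot: [0.0, -0.14, 0.99, 0.0]
wrist_force: [0.8, 0.7, -0.3]
width: 48.6
grasp_force: 62.0
```

```bash
python3 -c "
from h import *
plan(529.5,69,72,16.3)"
```

```text
twist -0.004 shift cm [-1.32 19.05  5.95] q7 2.1 F [ 0.8  0.7 -0.3] width 48.6 t 34.275
```

Emit:
send_rows(motion=[[[1,-0.3,3.8,0,0],[1,-0.3,3.8,0,0],[1,-0.3,3.8,0,0],[1,-0.2,3.8,0,0],[1,-0.2,3.8,0,0],[1,0,0,3,0],[1,0,0,2.5,0],[1,0,0,0,0],[1,0,0,0,0]]])

```text
clock: 35.4
ee_pos: [530.6, 68.5, 77.1]
tool_rot: [0.001, -0.14, 0.99, -0.0]
wrist_force: [0.1, 0.5, -0.3]
width: 48.0
grasp_force: 62.0
```

```bash
python3 -c "
from h import *
plan(529.5,69,57,16.3)"
```

```text
twist -0.003 shift cm [0.09 0.07 2.01] q7 1.75 F [ 0.1  0.5 -0.3] width 48.0 t 35.4
```

Emit:
send_rows(motion=[[[1,0.1,0.05,1,0],[1,0,0,0.7,0],[1,0,0,0.3,0],[1,0,0,0,0],[-0.4,0,0,0,0],[-0.4,0,0,0,0],[-0.4,0,0,0,0],[-0.4,0,0,-3,0],[-0.4,0,0,-4,0],[-0.4,0,0,-1,0],[-0.5,2.8,-3.4,0,0],[-0.5,2.8,-3.4,0,0],[-0.5,2.8,-3.4,0,0],[-0.5,2.8,-3.4,0,0],[-0.5,2.7,-3.4,0,0],[-0.5,0,0,0,0]]])

```text
clock: 37.4
ee_pos: [440.6, -136.4, 135.7]
tool_rot: [-0.001, -0.138, 0.99, -0.0]
wrist_force: [0.5, 0.1, 0.0]
width: 64.1
grasp_force: 0.0
```

```bash
python3 -c "
from h import *
t=cam('top');s=cam('side');f=t['frame']
a=cv2.resize(f[175:255,225:325],None,fx=5,fy=5,interpolation=cv2.INTER_CUBIC)
u,v=px(s,(529,69,30)).astype(int); print(u,v)
b=cv2.resize(s['frame'][v-40:v+40,u-40:u+40],None,fx=5,fy=5,interpolation=cv2.INTER_CUBIC)[:400,:300]
cv2.imwrite('pics/g.png',np.hstack([a,b]))
d=np.array([np.cos(np.radians(16.3)),np.sin(np.radians(16.3))]);e=np.array([-d[1],d[0]])
c=[px(t,[*(np.array([529.5,69])+i*32*d+j*25*e),58]) for i,j in((1,1),(1,-1),(-1,-1),(-1,1))]
print('expected top corners in crop',[((p-[225,175])*5).round(0) for p in c])
plan(434,42,140,106.3)"
```

```text
285 213
expected top corners in crop [array([178., 196.]), array([263., 174.]), array([290., 282.]), array([204., 304.])]
twist 1.569 shift cm [17.04  4.09 -0.42] q7 2.14 F [ 0.3 -0.1  0.3] width 64.0 t 37.5
```

View pics/g.png

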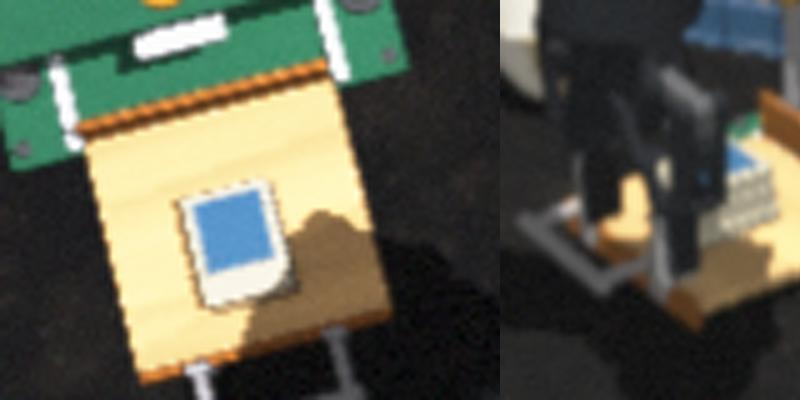

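The pile is square: blue's top corners at (180,198), (265,178), (290,285) and (210,305) match the expected ones to about 1 mm. Now the handle.

Emit:
send_rows(motion=[[[0,0,0,0,0.174],[0,0,0,0,0.174],[0,0,0,0,0.174],[0,0,0,0,0.174],[0,0,0,0,0.174],[0,0,0,0,0.174],[0,0,0,0,0.174],[0,0,0,0,0.174],[0,0,0,0,0.177],[0,4.2,1,0,0],[0,4.2,1,0,0],[0,4.3,1,0,0],[0,4.3,1,0,0],[0,0,0,2,0],[0,0,0,3,0],[0,0,0,0,0]]])

```text
clock: 39.5
ee_pos: [431.5, 42.3, 84.6]
tool_rot: [-0.002, 0.598, 0.801, -0.002]
wrist_force: [-0.1, -0.2, 0.4]
width: 42.9
grasp_force: 0.0
```

```bash
python3 -c "
from h import *
plan(433,41,28,106.3)"
```

```text
twist 0.003 shift cm [-0.17  0.11  5.66] q7 0.25 F [-0.1 -0.2  0.4] width 42.9 t 39.5
```

Emit:
send_rows(motion=[[[0,-0.1,0.1,2,0],[0,0,0,2,0],[0,0,0,1.6,0],[0,0,0,0,0],[1,0,0,0,0],[1,0,0,0,0],[1,0,0,0,0],[1,0,0,0,0],[1,0,0,0,0],[1,0,0,0,0]]])

```text
clock: 40.75
ee_pos: [435.5, 40.9, 31.3]
tool_rot: [0.0, 0.599, 0.8, 0.001]
wrist_force: [-1.2, 0.6, 7.3]
width: 7.5
grasp_force: 58.6
```

Emit:
send_rows(motion=[[[1,0,0.3,0,0],[1,0,0.6,0,0],[1,0,0.9,0,0],[1,0,1,0,0],[1,0,1,0,0],[1,0,1,0,0],[1,0,1,0,0],[1,0,1,0,0],[1,0,1,0,0],[1,0,1,0,0],[1,0,1,0,0],[1,0,1,0,0],[1,0,1,0,0],[1,0,0.8,0,0],[1,0,0.4,0,0],[1,0,0.2,0,0],[1,0,0,0,0]]])

```text
clock: 42.88
ee_pos: [562.2, 78.1, 31.4]
tool_rot: [0.0, 0.599, 0.8, 0.001]
wrist_force: [-0.8, 0.8, 5.5]
width: 7.8
grasp_force: 58.9
```

Emit:
send_rows(motion=[[[1,0,0.2,0,0],[1,0,0.2,0,0],[1,0,0,0,0]]])

```text
clock: 43.25
ee_pos: [563.9, 78.5, 31.3]
tool_rot: [-0.001, 0.6, 0.8, -0.001]
wrist_force: [-5.4, -0.5, 10.3]
width: 7.4
grasp_force: 59.5
```

Emit:
send_rows(motion=[[[1,0,0.2,0,0],[1,0,0,0,0]]])

```text
clock: 43.5
ee_pos: [563.9, 78.6, 31.3]
tool_rot: [-0.003, 0.6, 0.8, -0.002]
wrist_force: [-9.9, -0.6, 14.3]
width: 7.8
grasp_force: 60.0
```

Emit:
send_rows(motion=[[[1,0,0.2,0,0],[1,0,0,0,0]]])

```text
clock: 43.75
ee_pos: [564.0, 78.6, 31.2]
tool_rot: [-0.005, 0.6, 0.8, -0.004]
wrist_force: [-13.6, -1.6, 20.1]
width: 7.8
grasp_force: 60.5
```

Emit:
send_rows(motion=[[[0,0,0,0,0],[0,0,0,0,0],[0,0,0,0,0],[0,0,0,-3,0],[0,0,0,-5,0],[0,0,0,-5,0],[0,0,0,-5,0],[-1,0,0,-5,0],[-1,0,0,-2,0],[-1,0,0,0,-0.174],[-1,0,0,0,-0.174],[-1,0,0,0,-0.174],[-1,0,0,0,-0.174],[-1,0,0,0,-0.174],[-1,0,0,0,-0.174],[-1,0,0,0,-0.174],[-1,0,0,0,-0.174],[-1,0,0,0,-0.177],[-1,0,0,0,0]]])

```text
clock: 46.12
ee_pos: [569.1, 79.7, 280.1]
tool_rot: [-0.0, -0.14, 0.99, 0.0]
wrist_force: [-0.3, -1.4, -0.1]
width: 85.6
grasp_force: 0.0
```

```bash
python3 -c "
from h import *
plan(663,108.2,280,16.3)
t=cam('top');s=cam('side')
print([b[1].round(1) for b in blobs(s['frame'],(0,200,120),(4,255,255),40)[1]])
cv2.imwrite('pics/h.png',np.hstack([cv2.resize(c['frame'][v-50:v+50,u-50:u+50],None,fx=4,fy=4,interpolation=cv2.INTER_CUBIC) for c in(t,s) for u,v in[px(c,(640,100,60)).astype(int)]]))"
```

```text
twist -0.003 shift cm [-9.81  0.1   0.01] q7 1.7 F [-0.3 -1.4 -0.1] width 85.6 t 46.125
[array([322.1, 139.8])]
```

View pics/h.png

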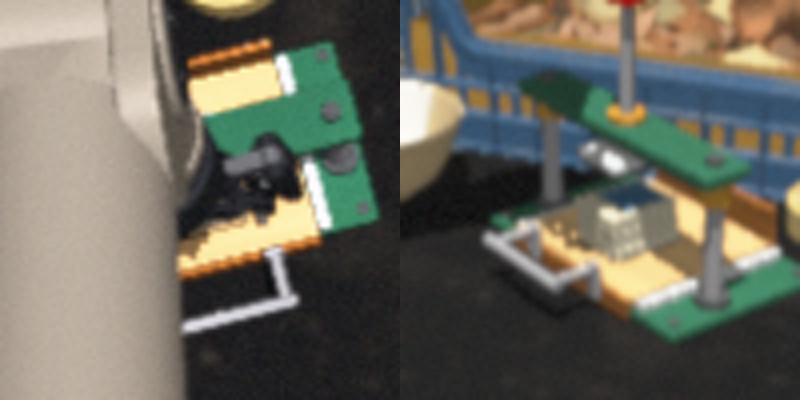

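The side view shows the tray home with the pile square under the raised platen, at about (625,220). Next is the knob. The pile is 38 mm high, so contact should come about 32 mm down.

Emit:
send_rows(motion=[[[-1,-3.3,0,0,0],[-1,-3.3,0,0,0],[-1,-3.2,0.1,0,0],[-1,0,0,0,0],[-1,0,0,2,0],[-1,0,0,2,0],[-1,0,0,1.4,0],[-1,0,0,0,0],[1,0,0,0,0],[1,0,0,0,0],[1,0,0,0,0],[1,0,0,0,0],[1,0,0,0,0],[1,0,0,0,0],[1,0,0,0,0]]])

```text
clock: 48.1
ee_pos: [663.2, 108.2, 226.6]
tool_rot: [0.0, -0.141, 0.99, 0.0]
wrist_force: [0.2, -0.5, 3.8]
width: 30.3
grasp_force: 59.1
```

Emit:
send_rows(motion=[[[1,0,0,0.3,0],[1,0,0,0.4,0],[1,0,0,0.4,0],[1,0,0,0.4,0],[1,0,0,0.4,0],[1,0,0,0.3,0],[1,0,0,0.2,0],[1,0,0,0.1,0],[1,0,0,0,0]]])

```text
clock: 49.22
ee_pos: [663.1, 108.2, 201.3]
tool_rot: [0.0, -0.141, 0.99, 0.0]
wrist_force: [2.9, 0.7, 1.6]
width: 30.4
grasp_force: 59.2
```

Emit:
send_rows(motion=[[[1,0,0,0.1,0],[1,0,0,0.1,0],[1,0,0,0.1,0],[1,0,0,0.1,0],[1,0,0,0,0]]])

```text
clock: 49.85
ee_pos: [663.1, 108.2, 197.3]
tool_rot: [0.0, -0.141, 0.99, 0.0]
wrist_force: [3.7, -0.0, 1.7]
width: 30.4
grasp_force: 59.2
```

Emit:
send_rows(motion=[[[1,0,0,0.1,0],[1,0,0,0,0]]])

```text
clock: 50.1
ee_pos: [663.1, 108.2, 196.3]
tool_rot: [0.0, -0.141, 0.99, 0.0]
wrist_force: [5.0, 0.9, 2.0]
width: 30.3
grasp_force: 59.2
```

Emit:
send_rows(motion=[[[1,0,0,0.1,0],[1,0,0,0,0]]])

```text
clock: 50.35
ee_pos: [663.1, 108.2, 195.3]
tool_rot: [0.0, -0.141, 0.99, 0.0]
wrist_force: [4.0, 0.3, 1.2]
width: 30.4
grasp_force: 59.2
```

Emit:
send_rows(motion=[[[1,0,0,0.1,0],[1,0,0,0,0]]])

```text
clock: 50.6
ee_pos: [663.1, 108.2, 195.2]
tool_rot: [0.0, -0.141, 0.99, 0.0]
wrist_force: [2.8, 1.3, 5.8]
width: 30.2
grasp_force: 59.7
```

Emit:
send_rows(motion=[[[1,0,0,0.1,0],[1,0,0,0,0],[1,0,0,0,0],[1,0,0,0,0]]])

```text
clock: 51.1
ee_pos: [663.1, 108.2, 195.2]
tool_rot: [0.001, -0.141, 0.99, 0.0]
wrist_force: [1.0, 1.2, 8.2]
width: 30.7
grasp_force: 60.2
```

Firm contact: the force is up about 7 N and z has stopped at 195.2. Now back off to z ≈ 200.4.

Emit:
send_rows(motion=[[[1,0,0,-0.2,0],[1,0,0,-0.2,0],[1,0,0,-0.2,0],[1,0,0,-0.1,0],[1,0,0,0,0],[1,0,0,0,0],[1,0,0,0,0]]])

```text
clock: 51.98
ee_pos: [663.1, 108.2, 198.4]
tool_rot: [-0.0, -0.141, 0.99, -0.0]
wrist_force: [7.6, -0.2, -4.8]
width: 30.4
grasp_force: 59.6
```

Emit:
send_rows(motion=[[[1,0,0,-0.2,0],[1,0,0,0,0],[1,0,0,0,0]]])

```text
clock: 52.35
ee_pos: [663.0, 108.2, 200.5]
tool_rot: [-0.0, -0.141, 0.99, -0.0]
wrist_force: [8.8, 1.1, -4.1]
width: 30.5
grasp_force: 59.6
```

Emit:
send_rows(motion=[[[1,0,0,0.1,0],[1,0,0,0,0],[-1,0,0,0,0],[-1,0,0,0,0],[-1,0,0,0,0],[-1,0,0,0,0],[-1,0,0,0,0],[-1,0,0,-2,0],[-1,0,0,-3,0],[-1,0,0,-3,0],[-1,0,0,-2,0],[-1,4,-4,0,0],[-1,4,-4,0,0],[-1,4,-4,0,0],[-1,4,-4,0,0],[-1,0,0,0,0],[-1,0,0,0,0]]])

```text
clock: 54.48
ee_pos: [554.2, -89.5, 301.6]
tool_rot: [0.0, -0.141, 0.99, 0.001]
wrist_force: [-0.1, 0.3, 1.1]
width: 85.6
grasp_force: 0.0
```

```bash
python3 -c "
from h import *
t=cam('top');s=cam('side')
K=[max((b for b in blobs(c['frame'],(0,200,120),(4,255,255),40)[1]),key=lambda b:b[0][4])[1] for c in(t,s)]
print(K,two(t,K[0],s,K[1]).round(1))
cv2.imwrite('pics/i.png',np.hstack([cv2.resize(c['frame'][v-50:v+50,u-50:u+50],None,fx=4,fy=4,interpolation=cv2.INTER_CUBIC) for c in(t,s) for u,v in[px(c,(640,100,60)).astype(int)]]))"
```

```text
[array([252.50434783, 161.86956522]), array([322.55813953, 149.86046512])] [664.1 108.9 199.9]
```

View pics/i.png

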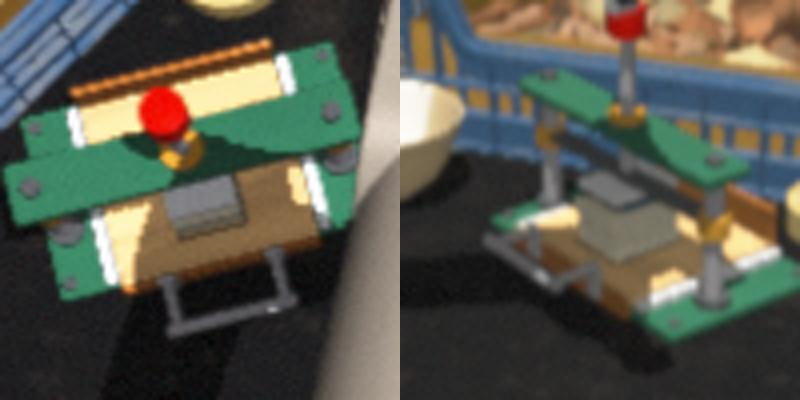

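The tray is home and the pile is square under the platen. The gripper partly hides the knob in the side view, so I'll move clear and measure the gap again.

Emit:
send_rows(motion=[[[-1,4,-4,0,0],[-1,4,-4,0,0],[-1,0,-5,0,0],[-1,0,-5,0,0],[-1,0,0,0,0],[-1,0,0,0,0]]])

```text
clock: 55.32
ee_pos: [528.3, -283.5, 300.6]
tool_rot: [-0.0, -0.142, 0.99, 0.001]
wrist_force: [-0.4, 0.4, -0.2]
width: 85.4
grasp_force: 0.0
```

```bash
python3 -c "
from h import *
t=cam('top');s=cam('side')
K=[max((b for b in blobs(c['frame'],(0,200,90),(4,255,255),40)[1]),key=lambda b:b[0][4]) for c in(t,s)]
print(K,two(t,K[0][1],s,K[1][1]).round(1))
for z in (201.4,206,211): print(z,px(t,(663,108.2,z)),px(s,(663,108.2,z)))
cv2.imwrite('pics/j.png',np.hstack([cv2.resize(c['frame'][v-45:v+30,u-35:u+35],None,fx=5.7,fy=8,interpolation=cv2.INTER_CUBIC) for c in(t,s) for u,v in[px(c,(663,108,90)).astype(int)]]))"
```

```text
[(array([247, 156,  12,  14, 124], dtype=int32), array([252.48387097, 162.19354839])), (array([320, 144,   7,  10,  57], dtype=int32), array([323.24561404, 147.9122807 ]))] [663.5 107.4 206.1]
201.4 [252.68995412 162.01567303] [322.20864126 149.54475661]
206 [252.41145722 161.4809785 ] [322.1944261  148.08534388]
211 [252.10610528 160.89472418] [322.17891675 146.49306167]
```

View pics/j.png

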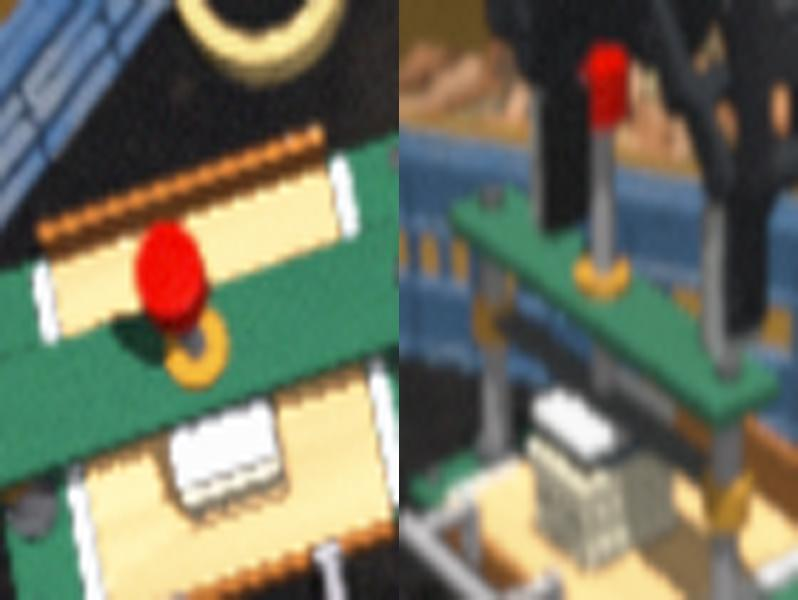

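The knob now reads z ≈ 206, against 201.4 at contact, so the gap is about 4.5 mm. The side view agrees: the platen clears a square pile, and the robot touches nothing.

```bash
python3 -c "
from bench import ctrl
print(ctrl.job_done())"
```

```text
the job is handed in; nothing more can be done
None
```

The job is handed in with no verdict returned: the three tiles present (red, green, blue; I saw no cream one) are in a square pile on the tray, which is fully home, and the platen was brought gently to bear, backed off about 4.5 mm and let go.

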